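Flip the status marker of the full tube rack

TASK

The tube rack that is completely full has been read. With your fingertips, push the flip marker in front of that rack up and right over its hinge and press it down flat on the far side so that its tick face shows. Only push, never pinch the marker between the fingers; leave the other two markers, the racks and everything on the bench where they are.

Things in the scene. Friction and masses are not known exactly. Their poses are not given: they have to be found in the camera images.
- station: White sheet-steel station fixed to the bench, 410 mm wide (y). Origin on the bench below the middle marker's pin; x points away from the robot (yaw within 0.27 rad). A level ledge (underside 64, top 68 mm above the bench) reaches 50 mm either side of the pin line; its front wall is set back to 27 mm from that line, so below the ledge's near rim is open air. Racks stand behind.
- marker_0_hinge (a point): Middle of the fixed hinge pin of the left (+y) marker, 76 mm above the bench. y runs along the pin (left), x level towards this marker's rack, whose centre is 115 (+-4) mm along x; z up. Pins are 130 mm apart along y. Steel hinge lugs (16 mm in x, 6 mm in y) stand 54 mm either side, 10 mm higher than the pin.
- marker_1_hinge (a point): Middle of the fixed hinge pin of the middle marker, 76 mm above the bench. y runs along the pin (left), x level towards this marker's rack, whose centre is 115 (+-4) mm along x; z up. Pins are 130 mm apart along y. Steel hinge lugs (16 mm in x, 6 mm in y) stand 54 mm either side, 10 mm higher than the pin.
- marker_2_hinge (a point): Middle of the fixed hinge pin of the right (-y) marker, 76 mm above the bench. y runs along the pin (left), x level towards this marker's rack, whose centre is 115 (+-4) mm along x; z up. Pins are 130 mm apart along y. Steel hinge lugs (16 mm in x, 6 mm in y) stand 54 mm either side, 10 mm higher than the pin.
- marker_0 (a joint): Angle of marker 0, rad. 0: flat on the near side of its pin, ring face up (starts 0 to 0.12); 1.57: upright; 3.14 (hard stop): turned over, flat on the far side, tick face up. Friction hinge, alike both ways, about 0.03 N m (0.5 N at the free edge): the plate stays at any angle where it is left and does not fall by itself.
- marker_1 (a joint): Angle of marker 1, rad. 0: flat on the near side of its pin, ring face up (starts 0 to 0.12); 1.57: upright; 3.14 (hard stop): turned over, flat on the far side, tick face up. Friction hinge, alike both ways, about 0.03 N m (0.5 N at the free edge): the plate stays at any angle where it is left and does not fall by itself.
- marker_2 (a joint): Angle of marker 2, rad. 0: flat on the near side of its pin, ring face up (starts 0 to 0.12); 1.57: upright; 3.14 (hard stop): turned over, flat on the far side, tick face up. Friction hinge, alike both ways, about 0.03 N m (0.5 N at the free edge): the plate stays at any angle where it is left and does not fall by itself.
- marker_0_ring_face (a point): Face of marker 0 that is up at 0: card 46 x 84 x 1 mm with a black ring, 28 mm across; this point is its centre, 38 mm from the pin, z out of the face. The marker is a white plate, 96 mm along the pin, free edge 68 mm from the pin axis (18 mm beyond the ledge), 5 mm thick, 3 mm at its 7 mm rim, mid-plane through the pin axis, about 34 g.
- marker_0_tick_face (a point): The opposite face of marker 0, up at 3.14: the same card with a black tick mark. This point is its centre, 38 mm from the pin; z points into the plate.
- marker_1_ring_face (a point): Face of marker 1 that is up at 0: card 46 x 84 x 1 mm with a black ring, 28 mm across; this point is its centre, 38 mm from the pin, z out of the face. The marker is a white plate, 96 mm along the pin, free edge 68 mm from the pin axis (18 mm beyond the ledge), 5 mm thick, 3 mm at its 7 mm rim, mid-plane through the pin axis, about 34 g.
- marker_1_tick_face (a point): The opposite face of marker 1, up at 3.14: the same card with a black tick mark. This point is its centre, 38 mm from the pin; z points into the plate.
- marker_2_ring_face (a point): Face of marker 2 that is up at 0: card 46 x 84 x 1 mm with a black ring, 28 mm across; this point is its centre, 38 mm from the pin, z out of the face. The marker is a white plate, 96 mm along the pin, free edge 68 mm from the pin axis (18 mm beyond the ledge), 5 mm thick, 3 mm at its 7 mm rim, mid-plane through the pin axis, about 34 g.
- marker_2_tick_face (a point): The opposite face of marker 2, up at 3.14: the same card with a black tick mark. This point is its centre, 38 mm from the pin; z points into the plate.
- rack_full: White 2 x 5 tube rack, 50 mm (x) by 114 mm (y) by 60 mm high, standing loose in one of the three bays behind the markers (which bay varies). Blood tubes with grey caps stick up to 88 mm above its underside; ALL ten holes hold a tube: the full rack. Origin: centre of the underside, which stands 4 mm above the bench on the station's tray floor; axes as the station's.
- rack_six: White 2 x 5 tube rack, 50 mm (x) by 114 mm (y) by 60 mm high, standing loose in one of the three bays behind the markers (which bay varies). Blood tubes with grey caps stick up to 88 mm above its underside; six tubes, four empty (black) holes. Origin: centre of the underside, which stands 4 mm above the bench on the station's tray floor; axes as the station's.
- rack_three: White 2 x 5 tube rack, 50 mm (x) by 114 mm (y) by 60 mm high, standing loose in one of the three bays behind the markers (which bay varies). Blood tubes with grey caps stick up to 88 mm above its underside; three tubes, seven empty holes. Origin: centre of the underside, which stands 4 mm above the bench on the station's tray floor; axes as the station's.
- reagent_bottle: Bystander: amber glass bottle with black cap, 58 mm across, 125 mm high, left of the station. Origin: centre of the underside.
- stain_jar: Bystander: small glass jar with white cap, 62 mm across, 75 mm high, left of the station and farther away. Origin: centre of the underside.
- slide_box: Bystander: closed grey slide box, 87 x 97 mm, 34 mm high, right of the station. Origin: centre of the underside.
Things that resemble listed ones, but are neither listed nor needed, are in the scene too. What is shaped like the rack_three but blue is not meant. What is shaped like the rack_full but yellow is not meant.

How it is judged:
By the outcome, as a careful person would: the job done as asked, in the order asked, and still so for the second after the job is handed in, with the robot touching nothing.
It also fails if it takes over 42 s, if anything falls off the work surface, if the arm or the gripper's body presses on something with over 40 N, if the wrist force passes 120 N, or if a joint passes its speed limit or range.

ROBOT

A 6-joint arm with a two-finger parallel gripper is mounted at the origin on the work surface. World frame = base frame: x ahead of the robot, y to its left, z up, the work surface at z = 0. Lengths are in m, angles in rad, forces in N, time in s.
With the tool pointing down it reaches from about 0.3 to 0.875 m from the base axis. Payload 6.4 kg.
Tool frame: the origin (TCP) lies midway between the tips of the shut fingers; the grasp point (between the pads) lies ctrl.grip_depth behind it (ctrl.grip_depth is the distance from the TCP to the grasp point, in m); x points along the fingers, y is the direction in which the jaws open and shut, and the axes are right-handed (so a half turn about x gives the same grasp; the last joint's range is limited). The gripper opens to 85 mm and grips with 20 to 120 N. Pads are 22 mm wide; open, the fingers measure 114 mm over their backs; the gripper's body (76 mm by 85 mm) begins 54 mm behind the grasp point. The pads swing forward as they close: fully open they stand 13 mm farther back than shut.
Start: joints at [0.954, 0.181, 1.607, -0, 1.354, -0.206], TCP at [0.23, 0.527, 0.231] pointing down, gripper open.
Joint ranges: [-2.99, 2.99], [-0.89, 2.07], [0.3, 2.58], [-1.14, 4.28], [0, 2.63], [-3.12, 3.12]. Speed limits (rad/s): [2.57, 2.57, 3.01, 3.14, 3.14, 3.14].

INTERFACE

Orientations are given as a unit quaternion [w, x, y, z].
In Python, from bench import ctrl gives the robot as it stands.
- The arm moves only by the tool carry_out, never from a script. Its argument "motion" is one flat list of numbers, 7 for each row, row after row: the turn, a rotation vector about the tool's x, y, z in degrees, then the shift along the tool's x, y, z in m, then the gripper's target within -1 to 1 (shut at 1, half-way at 0, fully open at -1). A call has 1 to 10 rows; each row shifts and turns the pose as measured when the row begins, along the tool's axes as they then stand; what a row does not reach is not made up. A row lasts 1/10 s, in which the tool goes at most 50 mm and 8.59 degrees, less where a joint would pass 70% of its speed; a pose out of reach is approached as far as the arm can. A call with a gripper value outside its range is refused whole. The fingers move at their own pace and stop on an object; the grip force is fixed at half the most. Time passes only in rows, so rows that do not move let the fingers close. It gives the time, the measured TCP pose, the force and the opening at its end, in the units of the state.
- ctrl.get_obs(): the state, without advancing time (a new reading comes with each control period).
- ctrl.camera(name): name is "scene" or "top"; returns the picture (384x512x3 uint8, blue, green, red); there is no depth.
- ctrl.camera_params(name): a dict with "mtx" (3x3 intrinsics, pixels), "pose" (4x4, takes a point from camera to world coordinates). Camera axes: x right, y down, z forward; pixel columns grow to the right and rows downward; lengths in m; the calibration is good to about 2 mm. A picture is of the moment at which its call begins. camera_params takes no time and is no camera call.
- ctrl.hand_in(): hands the job in, once; it reports no verdict.
Trained networks look in the newest picture that a camera, given by its name, has taken for a name from the list of things; names that differ only in an ending like _2 or _b are one class to them, and where a whole thing is asked for, a point or a joint stands for the part that bears it (a point fixed in the world has none). Each returns a list of dicts, best first, with "conf" (0 to 1); they miss things now and then, are a little off and sometimes report something else, mostly with a low value. They report only what shows in the picture. A call takes as long as a camera call. They do not tell look-alikes from the thing itself.
- ctrl.boxes_of(camera, thing): "point" ([x, y, z] in m, in the coordinates of the camera as it stood for that picture, good to about 4 mm: the middle of the surface that is visible of it).
- ctrl.trace(camera, thing): "pixels" (384x512 bool, what is visible of it).
- ctrl.landmark_of(camera, thing): "point" ([x, y, z] in m, in the coordinates of the camera as it stood for that picture, good to about 4 mm: a listed point, or the origin of a listed thing).
The state is a dict: "time_s": time; "q": joint angles; "dq": joint speeds; "joint_efforts": joint torques, N m; "eef_pos": TCP position; "eef_rot": TCP orientation; "wrist_force": force on the tool from outside, world axes, zero at the start; "torque": the same for the moment, N m; "opening": opening from 0.0 (shut) to 1.0 (fully open).
Only numpy, scipy, OpenCV 4.12 (cv2) and the standard library are available. Lean on these libraries where they do the work, as an engineer would, in place of code of your own. Each camera call takes 0.05 s, during which the arm holds its last target. There are 200 camera calls.

## Working session

There is one attempt and no reset: what is moved stays moved. The work goes in short steps, Python scripts to look and compute and a tool call to move; the robot and the scene stay as the last step left them, time stands still between calls to the robot, and variables do not carry over. Pictures are saved under pics/ and viewed, about 8 in all and at most 12, crops included, and the job is handed in when it is done.

Besides the shell and the picture viewer there is one more tool, called after "Request:" as name(argument=value, ...), one argument or row to a line, values as JSON. carry_out: Moves the arm, as the interface text tells. Its arguments: {"type":"object","properties":{"motion":{"type":"array"}},"required":["motion"]}

```bash
ls; mkdir -p pics; cat > h.py <<'E'
import numpy as np, cv2
from bench import ctrl
from scipy.spatial.transform import Rotation as R
def w(cam,p):
    T=np.array(ctrl.camera_params(cam)["pose"]); return T[:3,:3]@np.array(p)+T[:3,3]
def px(cam,p):
    P=ctrl.camera_params(cam);T=np.linalg.inv(np.array(P["pose"]));q=np.array(P["mtx"])@(T[:3,:3]@np.array(p)+T[:3,3]);return q[:2]/q[2]
E
python3 - <<'E'
from h import *
np.set_printoptions(precision=4,suppress=True)
a=[ctrl.camera(c) for c in("scene","top")]
cv2.imwrite("pics/a.png",cv2.resize(np.vstack(a),None,fx=.78,fy=.78))
cv2.imwrite("pics/scene.png",a[0]);cv2.imwrite("pics/top.png",a[1])
for c in("scene","top"):
    for n in["station","marker_0_hinge","marker_1_hinge","marker_2_hinge","rack_full","rack_six","rack_three"]:
        for d in ctrl.landmark_of(c,n)[:3]:
            p=w(c,d["point"]);print(c,n,round(d["conf"],2),p,px(c,p).round())
o=ctrl.get_obs();print(o["time_s"],o["eef_pos"],o["eef_rot"],ctrl.grip_depth)
E
```

```text
pics
scene station 0.86 [ 0.5476  0.0265 -0.0014] [248. 203.]
scene station 0.4 [ 0.5324 -0.108   0.0838] [212. 214.]
scene marker_0_hinge 0.95 [0.528  0.1504 0.0794] [269. 157.]
scene marker_1_hinge 0.58 [0.5518 0.0225 0.0756] [248. 189.]
scene marker_2_hinge 0.85 [ 0.5699 -0.1072  0.0781] [223. 222.]
scene rack_full 0.78 [0.8358 0.1588 0.0035] [354. 223.]
scene rack_full 0.72 [ 0.3322  0.2413 -0.0013] [239. 128.]
scene rack_full 0.63 [0.6667 0.0396 0.0031] [283. 220.]
scene rack_six 0.9 [0.6443 0.1755 0.0059] [304. 186.]
scene rack_three 0.64 [ 0.4291 -0.2774  0.0001] [147. 251.]
scene rack_three 0.63 [ 0.6892 -0.0825  0.002 ] [263. 253.]
top station 0.67 [ 0.5515  0.0257 -0.0006] [253. 204.]
top marker_0_hinge 0.56 [0.5333 0.1526 0.075 ] [198. 210.]
top marker_1_hinge 0.85 [0.5505 0.0235 0.0749] [253. 203.]
top marker_1_hinge 0.71 [0.498  0.1485 0.0782] [200. 225.]
top marker_1_hinge 0.59 [ 0.6589  0.3465 -0.0005] [129. 162.]
top marker_2_hinge 0.88 [ 0.5742 -0.1058  0.0729] [308. 194.]
top rack_full 0.9 [0.6633 0.0428 0.0088] [247. 160.]
top rack_full 0.77 [0.8413 0.1528 0.0009] [205.  93.]
top rack_full 0.71 [ 0.3314  0.2388 -0.0059] [167. 291.]
top rack_six 0.79 [0.6462 0.1687 0.0059] [197. 167.]
top rack_six 0.6 [0.6651 0.0414 0.0074] [247. 160.]
top rack_six 0.59 [ 0.6604  0.3501 -0.0024] [128. 161.]
top rack_three 0.74 [ 0.6873 -0.0876  0.0034] [298. 152.]
top rack_three 0.64 [ 0.4356 -0.2823 -0.0011] [375. 252.]
0.8 [0.2296 0.5272 0.2313] [ 0.6922  0.1442  0.6922 -0.1442] 0.0187
```

View pics/a.png

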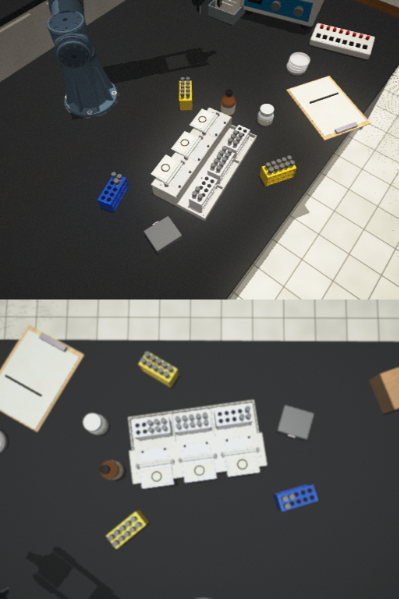

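```bash
python3 - <<'E'
import cv2,numpy as np
t=cv2.imread("pics/top.png")[120:260,150:350];s=cv2.imread("pics/scene.png")[130:290,180:345]
cv2.imwrite("pics/b.png",np.hstack([cv2.resize(t,(430,300),interpolation=cv2.INTER_CUBIC),cv2.resize(s,(310,300),interpolation=cv2.INTER_CUBIC)]))
E
```

```text
(no output)
```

View pics/b.png

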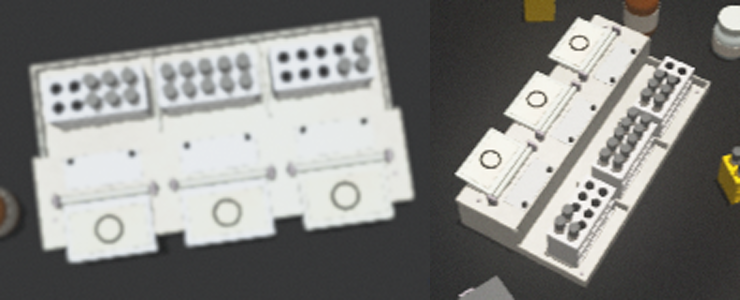

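```bash
cat >> h.py <<'E'
import sys
H=np.array([.551,.0232,.0757]); YAW=.16
S=R.from_euler('z',YAW)
def tool(p,sg):  # pitch below level (deg)
    p=np.radians(p);x=np.array([np.cos(p),0,-np.sin(p)]);y=np.array([0,sg,0.]);return S*R.from_matrix(np.c_[x,y,np.cross(x,y)])
def cur():
    o=ctrl.get_obs();r=R.from_quat(np.roll(o["eef_rot"],-1));return o,np.array(o["eef_pos"]),r
def state():
    o,p,r=cur();x=S.inv().apply(r.apply([1,0,0]));y=S.inv().apply(r.apply([0,1,0]))
    print("t",round(o["time_s"],2),"st mm",(S.inv().apply(p-H)*1000).round(1),"pitch",np.degrees(-np.arcsin(x[2])).round(1),"y",y.round(2),"F",S.inv().apply(o["wrist_force"]).round(1),"q",np.round(o["q"],2),"op",o["opening"])
def plan(way,sg,g=1):
    "way: list of (x,y,z mm from pin, pitch, rows)"
    _,p,r=cur()
    for x,y,z,pt,n in way:
        P=H+S.apply([x/1e3,y/1e3,z/1e3]);T=tool(pt,sg);d=(r.inv()*T).as_rotvec();p0,r0=p,r
        for i in range(n):
            pn=p0+(P-p0)*(i+1)/n;rn=r0*R.from_rotvec(d*(i+1)/n)
            v=np.degrees((r.inv()*rn).as_rotvec());s=r.inv().apply(pn-p)
            print(", ".join(f"{k:.1f}" for k in v)+", "+", ".join(f"{k:.4f}" for k in s)+f", {g},");p,r=pn,rn
E
python3 - <<'E'
from h import *
state()
_,p,r=cur()
for s in(1,-1):print(s,np.degrees((r.inv()*tool(45,s)).magnitude()))
s=min((1,-1),key=lambda s:(r.inv()*tool(45,s)).magnitude())
plan([(-150,0,140,45,18)],s)
E
```

```text
t 0.8 st mm [-237.   548.7  155.6] pitch 90.0 y [0.54 0.84 0.  ] F [-0.3 -0.3 -0.7] q [ 0.95  0.18  1.61  0.    1.35 -0.21] op 1.0012412518474407
1 55.12492030727277
-1 149.84716445718914
-1.7, -2.4, 0.7, 0.0009, -0.0230, 0.0205, 1,
-1.7, -2.4, 0.7, 0.0014, -0.0237, 0.0198, 1,
-1.7, -2.4, 0.7, 0.0020, -0.0243, 0.0190, 1,
-1.7, -2.4, 0.7, 0.0024, -0.0249, 0.0182, 1,
-1.7, -2.4, 0.7, 0.0029, -0.0254, 0.0173, 1,
-1.7, -2.4, 0.7, 0.0033, -0.0260, 0.0164, 1,
-1.7, -2.4, 0.7, 0.0036, -0.0265, 0.0155, 1,
-1.7, -2.4, 0.7, 0.0039, -0.0270, 0.0145, 1,
-1.7, -2.4, 0.7, 0.0042, -0.0275, 0.0135, 1,
-1.7, -2.4, 0.7, 0.0044, -0.0279, 0.0125, 1,
-1.7, -2.4, 0.7, 0.0045, -0.0283, 0.0115, 1,
-1.7, -2.4, 0.7, 0.0047, -0.0287, 0.0104, 1,
-1.7, -2.4, 0.7, 0.0047, -0.0291, 0.0093, 1,
-1.7, -2.4, 0.7, 0.0047, -0.0294, 0.0083, 1,
-1.7, -2.4, 0.7, 0.0047, -0.0297, 0.0072, 1,
-1.7, -2.4, 0.7, 0.0046, -0.0299, 0.0061, 1,
-1.7, -2.4, 0.7, 0.0045, -0.0301, 0.0050, 1,
-1.7, -2.4, 0.7, 0.0043, -0.0303, 0.0039, 1,
```

Request:
carry_out(
  motion=[-1.7,-2.4,0.7,0.001,-0.023,0.0205,1,-1.7,-2.4,0.7,0.0015,-0.0235,0.02,1,-1.7,-2.4,0.7,0.002,-0.0245,0.019,1,-1.7,-2.4,0.7,0.0025,-0.025,0.018,1,-1.7,-2.4,0.7,0.003,-0.0255,0.0175,1,-1.7,-2.4,0.7,0.0035,-0.026,0.0165,1,-1.7,-2.4,0.7,0.0035,-0.0265,0.0155,1,-1.7,-2.4,0.7,0.004,-0.027,0.0145,1,-1.7,-2.4,0.7,0.004,-0.0275,0.0135,1,-1.7,-2.4,0.7,0.0045,-0.028,0.0125,1],
)

```text
time_s: 1.8
eef_pos: [0.3308, 0.2272, 0.2232]
eef_rot: [0.847, 0.044, 0.529, -0.018]
wrist_force: [0.5, -0.5, -0.2]
opening: -0.003
```

Request:
carry_out(
  motion=[-1.7,-2.4,0.7,0.0045,-0.0285,0.0115,1,-1.7,-2.4,0.7,0.0045,-0.0285,0.0105,1,-1.7,-2.4,0.7,0.0045,-0.029,0.0095,1,-1.7,-2.4,0.7,0.0045,-0.0295,0.0085,1,-1.7,-2.4,0.7,0.0045,-0.0295,0.007,1,-1.7,-2.4,0.7,0.0045,-0.03,0.006,1,-1.7,-2.4,0.7,0.0045,-0.03,0.005,1,-1.7,-2.4,0.7,0.0045,-0.03,0.004,1],
)

```text
time_s: 2.6
eef_pos: [0.4165, 0.0217, 0.215]
eef_rot: [0.915, -0.029, 0.396, 0.072]
wrist_force: [0.2, 0.4, -0.4]
opening: 0.003
```

```bash
python3 - <<'E'
from h import *
state()
for z in(-30,):
  plan([(-120,0,-32,40,10)],1)
E
```

```text
t 2.6 st mm [-133.    20.   139.3] pitch 46.8 y [0. 1. 0.] F [ 0.3  0.3 -0.4] q [-0.69 -0.88  2.57  0.66  1.01 -2.65] op 0.0026149415428666158
-0.0, -0.7, -0.0, 0.0134, -0.0021, -0.0108, 1,
-0.0, -0.7, -0.0, 0.0132, -0.0021, -0.0109, 1,
-0.0, -0.7, -0.0, 0.0131, -0.0021, -0.0111, 1,
-0.0, -0.7, -0.0, 0.0130, -0.0020, -0.0112, 1,
-0.0, -0.7, -0.0, 0.0128, -0.0020, -0.0114, 1,
-0.0, -0.7, -0.0, 0.0127, -0.0020, -0.0115, 1,
-0.0, -0.7, -0.0, 0.0126, -0.0020, -0.0117, 1,
-0.0, -0.7, -0.0, 0.0124, -0.0020, -0.0118, 1,
-0.0, -0.7, -0.0, 0.0123, -0.0020, -0.0120, 1,
-0.0, -0.7, -0.0, 0.0122, -0.0020, -0.0121, 1,
```

```bash
python3 - <<'E'
from h import *
plan([(-100,5,60,50,5),(-100,0,0,50,4)],1)
E
```

```text
-0.1, 0.6, -0.0, 0.0161, -0.0030, -0.0060, 1,
-0.1, 0.6, -0.0, 0.0161, -0.0030, -0.0058, 1,
-0.1, 0.6, -0.0, 0.0162, -0.0030, -0.0057, 1,
-0.1, 0.6, -0.0, 0.0163, -0.0030, -0.0055, 1,
-0.1, 0.6, -0.0, 0.0163, -0.0030, -0.0053, 1,
0.0, 0.0, 0.0, 0.0115, -0.0012, -0.0096, 1,
-0.0, -0.0, 0.0, 0.0115, -0.0012, -0.0096, 1,
0.0, 0.0, 0.0, 0.0115, -0.0013, -0.0096, 1,
0.0, 0.0, 0.0, 0.0115, -0.0012, -0.0096, 1,
```

Request:
carry_out(
  motion=[0,0.6,0,0.016,-0.003,-0.006,1,0,0.6,0,0.016,-0.003,-0.006,1,0,0.6,0,0.016,-0.003,-0.0055,1,0,0.6,0,0.0165,-0.003,-0.0055,1,0,0.6,0,0.0165,-0.003,-0.0055,1,0,0,0,0.0115,-0.0012,-0.0095,1,0,0,0,0.0115,-0.0012,-0.0095,1],
)

```text
time_s: 3.3
eef_pos: [0.457, -0.0079, 0.1073]
eef_rot: [0.907, -0.031, 0.416, 0.056]
wrist_force: [0.0, 1.0, 1.1]
opening: 0.004
```

```bash
python3 - <<'E'
from h import *
state()
im=ctrl.camera("scene");cv2.imwrite("pics/c.png",cv2.resize(im[60:300,60:380],(800,600),interpolation=cv2.INTER_CUBIC))
for n in(1,):
  for c in("scene",):
    for d in ctrl.landmark_of(c,"marker_1_hinge")[:3]:print(d["conf"],w(c,d["point"]))
E
```

```text
t 3.3 st mm [-97.8 -15.7  31.6] pitch 49.3 y [ 0.03  1.   -0.01] F [0.2 1.  1.1] q [-0.61 -0.3   2.53  0.96  0.56 -3.06] op 0.0036947529806570516
0.97 [0.5491706  0.02202421 0.07418679]
```

View pics/c.png

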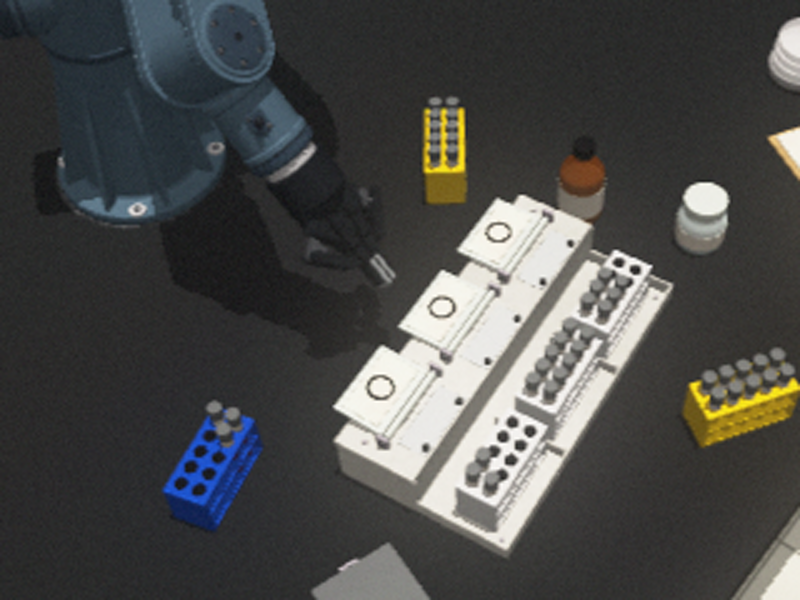

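Request:
carry_out(
  motion=[8,0,0,0,0,0,1],
)

```text
time_s: 3.5
eef_pos: [0.4556, -0.007, 0.1058]
eef_rot: [0.906, 0.035, 0.421, 0.027]
wrist_force: [0.5, -0.3, 0.0]
opening: -0.004
```

```bash
python3 - <<'E'
from h import *
state()
E
```

```text
t 3.5 st mm [-99.  -14.6  30.1] pitch 49.6 y [0.14 0.99 0.09] F [ 0.5 -0.4  0. ] q [-0.61 -0.3   2.53  0.96  0.56 -2.92] op -0.003682614208685489
```

Positive turn raises q6 away from its limit; continue the half turn.

Request:
carry_out(
  motion=[8.5,0,0,0,0,0,1,8.5,0,0,0,0,0,1,8.5,0,0,0,0,0,1,8.5,0,0,0,0,0,1,8.5,0,0,0,0,0,1,8.5,0,0,0,0,0,1,8.5,0,0,0,0,0,1,8.5,0,0,0,0,0,1,8.5,0,0,0,0,0,1,8.5,0,0,0,0,0,1],
)

```text
time_s: 4.5
eef_pos: [0.4595, -0.0086, 0.1169]
eef_rot: [0.64, 0.646, 0.321, -0.266]
wrist_force: [0.4, 0.7, -0.6]
opening: -0.001
```

Request:
carry_out(
  motion=[8.5,0,0,0,0,0,1,8.5,0,0,0,0,0,1,8.5,0,0,0,0,0,1,8.5,0,0,0,0,0,1,8.5,0,0,0,0,0,1,8.5,0,0,0,0,0,1,8.5,0,0,0,0,0,1,8.5,0,0,0,0,0,1,8.5,0,0,0,0,0,1,8.5,0,0,0,0,0,1],
)

```text
time_s: 5.5
eef_pos: [0.4636, -0.0105, 0.1293]
eef_rot: [0.029, 0.912, 0.051, -0.407]
wrist_force: [0.0, -0.4, -0.3]
opening: -0.001
```

```bash
python3 - <<'E'
from h import *
state()
plan([(-95,0,-30,48,6)],-1)
E
```

```text
t 5.5 st mm [-91.6 -19.3  53.6] pitch 48.2 y [-0.04 -1.    0.01] F [-0.  -0.4 -0.3] q [-0.61 -0.36  2.52  0.91  0.59  0.16] op -0.001214670079871183
-0.2, 0.0, -0.4, 0.0099, -0.0034, 0.0098, 1,
-0.2, 0.0, -0.4, 0.0099, -0.0033, 0.0098, 1,
-0.2, 0.0, -0.4, 0.0099, -0.0033, 0.0098, 1,
-0.2, 0.0, -0.4, 0.0099, -0.0033, 0.0098, 1,
-0.2, 0.0, -0.4, 0.0100, -0.0033, 0.0098, 1,
-0.2, 0.0, -0.4, 0.0100, -0.0032, 0.0097, 1,
```

Request:
carry_out(
  motion=[0,0,-0.4,0.01,-0.0033,0.01,1,0,0,-0.4,0.01,-0.0033,0.01,1,0,0,-0.4,0.01,-0.0033,0.01,1,0,0,-0.4,0.01,-0.0033,0.01,1,0,0,-0.4,0.01,-0.0033,0.01,1,0,0,-0.4,0.01,-0.0033,0.01,1],
)

```text
time_s: 6.1
eef_pos: [0.4635, 0.006, 0.0533]
eef_rot: [0.023, 0.914, 0.067, -0.399]
wrist_force: [0.0, 0.1, 0.7]
opening: -0.001
```

```bash
python3 - <<'E'
from h import *
state()
plan([(-90,0,-30,45,3),(-69,0,-32,45,4)],-1)
E
```

```text
t 6.1 st mm [-89.1  -3.  -22.4] pitch 47.1 y [-0.02 -1.   -0.01] F [0.  0.1 0.7] q [-0.6  -0.04  2.54  1.49  0.49 -0.49] op -0.0013644092965466351
-0.4, 0.7, -0.1, 0.0016, -0.0010, 0.0020, 1,
-0.4, 0.7, -0.1, 0.0016, -0.0010, 0.0020, 1,
-0.4, 0.7, -0.1, 0.0016, -0.0010, 0.0020, 1,
0.0, 0.0, -0.0, 0.0041, 0.0000, -0.0034, 1,
-0.0, 0.0, 0.0, 0.0041, -0.0000, -0.0034, 1,
0.0, -0.0, 0.0, 0.0041, -0.0000, -0.0034, 1,
-0.0, 0.0, 0.0, 0.0041, 0.0000, -0.0034, 1,
```

Request:
carry_out(
  motion=[0,0.5,0,0.005,-0.001,0.005,1,0,0.5,0,0.003,-0.001,0.003,1,0,0,0,0.004,-0.001,-0.003,1,0,0,0,0.004,0,-0.0035,1,0,0,0,0.004,0,-0.0035,1,0,0,0,0.004,0,-0.0035,1],
)

```text
time_s: 6.7
eef_pos: [0.4884, 0.0116, 0.044]
eef_rot: [0.023, 0.919, 0.068, -0.387]
wrist_force: [-0.0, -0.1, 0.6]
opening: -0.001
```

```bash
python3 - <<'E'
from h import *
state()
plan([(-66,0,-32,46,1)],-1)
im=ctrl.camera("scene");cv2.imwrite("pics/d.png",cv2.resize(im[120:260,160:320],(640,560),interpolation=cv2.INTER_CUBIC))
print(px("scene",H+S.apply([-.068,0,-.0015])),px("scene",ctrl.get_obs()["eef_pos"]))
E
```

```text
t 6.7 st mm [-63.7  -1.5 -31.7] pitch 45.6 y [-0.02 -1.   -0.01] F [-0.1 -0.1  0.6] q [-0.54  0.08  2.49  1.71  0.47 -0.68] op -0.0005354907853449149
-1.1, -0.4, -0.2, -0.0014, -0.0014, 0.0019, 1,
[227.53123879 180.03588934] [229.26264732 187.28229432]
```

View pics/d.png

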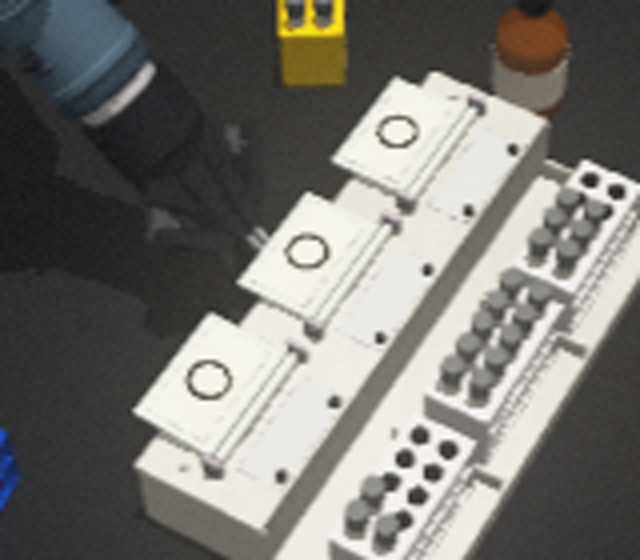

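```bash
python3 - <<'E'
from h import *
plan([(-66,0,-20,46,2),(-65,0,-8,46,2),(-64,0,7,46,2),(-58,0,21,46,2),(-49,0,33,46,2)],-1)
E
```

```text
-0.6, -0.2, -0.1, -0.0052, -0.0010, -0.0028, 1,
-0.6, -0.2, -0.1, -0.0052, -0.0010, -0.0028, 1,
0.0, 0.0, 0.0, -0.0040, -0.0000, -0.0045, 1,
0.0, 0.0, 0.0, -0.0040, 0.0000, -0.0045, 1,
0.0, 0.0, 0.0, -0.0050, 0.0000, -0.0056, 1,
0.0, 0.0, 0.0, -0.0050, 0.0000, -0.0056, 1,
0.0, 0.0, 0.0, -0.0030, 0.0000, -0.0070, 1,
0.0, 0.0, 0.0, -0.0030, -0.0000, -0.0070, 1,
0.0, 0.0, 0.0, -0.0012, 0.0000, -0.0074, 1,
0.0, 0.0, 0.0, -0.0012, -0.0000, -0.0074, 1,
```

Request:
carry_out(
  motion=[-0.6,0,0,-0.005,-0.001,-0.003,1,-0.6,0,0,-0.005,-0.001,-0.003,1,0,0,0,-0.004,0,-0.0045,1,0,0,0,-0.004,0,-0.0045,1,0,0,0,-0.005,0,-0.0055,1],
)

```text
time_s: 7.25
eef_pos: [0.4881, 0.014, 0.0758]
eef_rot: [0.033, 0.919, 0.073, -0.387]
wrist_force: [-0.3, 0.8, -0.9]
opening: 0.001
```

```bash
python3 - <<'E'
from h import *
state()
plan([(-63,0,7,46,1),(-58,0,21,46,2),(-49,0,33,46,2)],-1)
E
```

```text
t 7.25 st mm [-63.6   1.    0.1] pitch 45.7 y [ 0. -1.  0.] F [-0.2  0.8 -0.9] q [-0.53 -0.06  2.5   1.45  0.46 -0.4 ] op 0.0007379361369826964
0.2, -0.3, -0.2, -0.0045, 0.0010, -0.0052, 1,
-0.0, -0.0, 0.0, -0.0033, -0.0000, -0.0067, 1,
0.0, -0.0, -0.0, -0.0033, 0.0000, -0.0067, 1,
0.0, 0.0, 0.0, -0.0012, 0.0000, -0.0074, 1,
0.0, 0.0, 0.0, -0.0012, -0.0000, -0.0074, 1,
```

Force about -0.9 N downward: consistent with lifting the plate. Continue.

Request:
carry_out(
  motion=[0,0,0,-0.0045,0,-0.005,1,0,0,0,-0.0035,0,-0.0065,1,0,0,0,-0.0035,0,-0.0065,1,0,0,0,-0.001,0,-0.0075,1,0,0,0,-0.001,0,-0.0075,1],
)

```text
time_s: 7.75
eef_pos: [0.5024, 0.0174, 0.1105]
eef_rot: [0.034, 0.919, 0.073, -0.387]
wrist_force: [0.2, 0.6, -1.6]
opening: 0.0
```

```bash
python3 - <<'E'
from h import *
state()
plan([(-37,0,42,46,2),(-23,0,48,46,2),(-8,0,50,46,2),(7,0,48,46,2)],-1)
im=ctrl.camera("scene");cv2.imwrite("pics/e.png",cv2.resize(im[120:260,160:320],(640,560),interpolation=cv2.INTER_CUBIC))
E
```

```text
t 7.75 st mm [-48.9   2.   34.8] pitch 45.7 y [ 0.   -1.    0.01] F [ 0.3  0.6 -1.6] q [-0.49 -0.16  2.46  1.21  0.47 -0.1 ] op 0.0001828970638275913
0.2, -0.2, -0.1, 0.0016, 0.0011, -0.0068, 1,
0.2, -0.2, -0.1, 0.0016, 0.0010, -0.0068, 1,
-0.0, -0.0, 0.0, 0.0027, 0.0000, -0.0071, 1,
0.0, -0.0, 0.0, 0.0027, -0.0000, -0.0071, 1,
0.0, 0.0, 0.0, 0.0045, 0.0000, -0.0061, 1,
0.0, 0.0, -0.0, 0.0045, 0.0000, -0.0061, 1,
0.0, 0.0, 0.0, 0.0059, -0.0000, -0.0047, 1,
0.0, 0.0, 0.0, 0.0059, 0.0000, -0.0047, 1,
```

View pics/e.png

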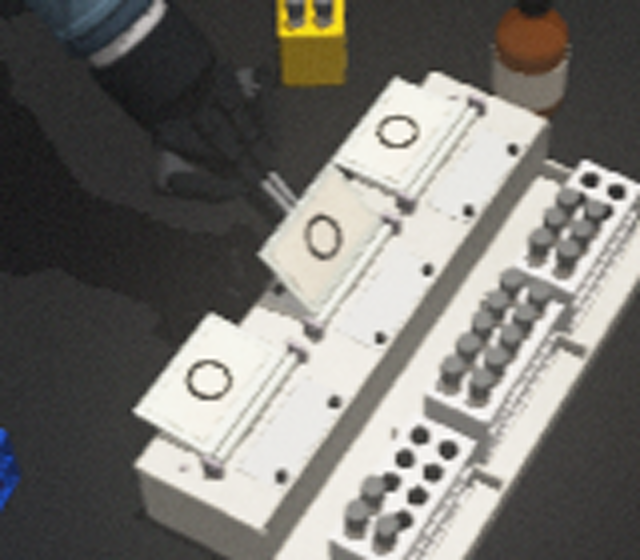

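Request:
carry_out(
  motion=[0,0,0,0.0015,0.001,-0.007,1,0,0,0,0.0015,0.001,-0.007,1,0,0,0,0.0025,0,-0.007,1,0,0,0,0.0025,0,-0.007,1,0,0,0,0.0045,0,-0.006,1,0,0,0,0.0045,0,-0.006,1],
)

```text
time_s: 8.4
eef_pos: [0.5458, 0.0231, 0.1285]
eef_rot: [0.035, 0.919, 0.074, -0.386]
wrist_force: [-1.5, 0.6, -0.3]
opening: -0.006
```

```bash
python3 - <<'E'
from h import *
state()
plan([(7,0,48,46,2),(21,0,42,46,2),(33,0,33,46,2)],-1)
E
```

```text
t 8.4 st mm [-5.2  0.8 52.8] pitch 45.6 y [ 0.   -1.    0.01] F [-1.4  0.8 -0.3] q [-0.41 -0.09  2.35  1.14  0.42  0.04] op -0.00575997589628867
0.2, -0.2, -0.1, 0.0060, 0.0004, -0.0027, 1,
0.2, -0.2, -0.1, 0.0060, 0.0004, -0.0027, 1,
-0.0, 0.0, -0.0, 0.0070, 0.0000, -0.0030, 1,
0.0, 0.0, 0.0, 0.0070, -0.0000, -0.0030, 1,
0.0, 0.0, 0.0, 0.0074, 0.0000, -0.0012, 1,
0.0, 0.0, 0.0, 0.0074, 0.0000, -0.0012, 1,
```

Request:
carry_out(
  motion=[0,0,0,0.006,0,-0.0025,1,0,0,0,0.006,0,-0.0025,1,0,0,0,0.007,0,-0.003,1,0,0,0,0.007,0,-0.003,1,0,0,0,0.0075,0,-0.001,1,0,0,0,0.0075,0,-0.001,1],
)

```text
time_s: 9.0
eef_pos: [0.5872, 0.0297, 0.1066]
eef_rot: [0.035, 0.919, 0.074, -0.386]
wrist_force: [-1.4, 0.1, 0.4]
opening: -0.001
```

```bash
python3 - <<'E'
from h import *
state()
plan([(41,0,28,46,1),(48,0,18,46,2),(51,0,12,46,1)],-1)
im=ctrl.camera("scene");cv2.imwrite("pics/f.png",cv2.resize(im[120:260,160:320],(640,560),interpolation=cv2.INTER_CUBIC))
E
```

```text
t 9.0 st mm [36.8  0.7 30.9] pitch 45.6 y [ 0.   -1.    0.01] F [-1.4  0.3  0.4] q [-0.34  0.07  2.25  1.29  0.35 -0.08] op -0.0011138230901545493
0.4, -0.4, -0.2, 0.0050, 0.0007, -0.0010, 1,
0.0, 0.0, 0.0, 0.0060, -0.0000, 0.0010, 1,
-0.0, 0.0, 0.0, 0.0060, -0.0000, 0.0010, 1,
0.0, 0.0, 0.0, 0.0064, 0.0000, 0.0020, 1,
```

View pics/f.png

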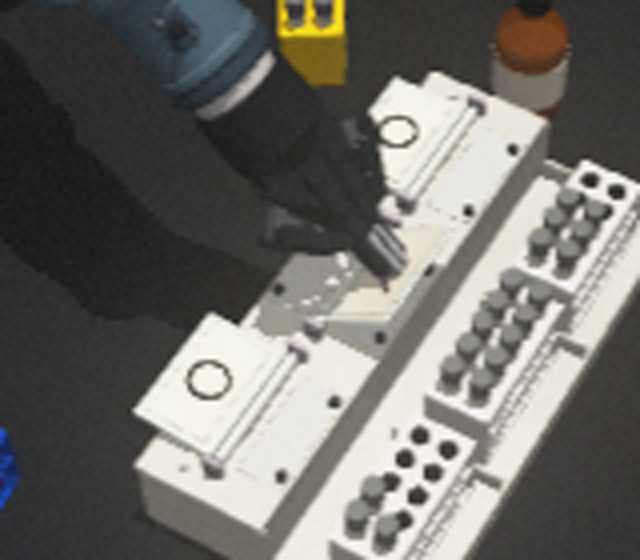

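Request:
carry_out(
  motion=[0,0,0,0.005,0,-0.001,1,0,0,0,0.006,0,0.001,1,0,0,0,0.006,0,0.001,1,0,0,0,0.0055,0,0.002,1],
)

```text
time_s: 9.45
eef_pos: [0.6021, 0.032, 0.0864]
eef_rot: [0.035, 0.919, 0.074, -0.387]
wrist_force: [-0.5, 0.3, -0.3]
opening: 0.005
```

```bash
python3 - <<'E'
from h import *
state()
E
```

```text
t 9.45 st mm [51.8  0.6 10.7] pitch 45.7 y [ 0.   -1.    0.01] F [-0.4  0.4 -0.3] q [-0.32  0.16  2.22  1.43  0.33 -0.22] op 0.005492468961559245
```

Request:
carry_out(
  motion=[0,0,0,0.0015,0,0.0015,1,0,0,0,0.0015,0,0.0015,1],
)

```text
time_s: 9.65
eef_pos: [0.6032, 0.0322, 0.0831]
eef_rot: [0.035, 0.919, 0.074, -0.385]
wrist_force: [-18.9, -0.2, 33.2]
opening: 0.004
```

```bash
python3 - <<'E'
from h import *
state()
E
```

```text
t 9.65 st mm [52.9  0.6  7.4] pitch 45.5 y [ 0.   -1.    0.01] F [-18.7   2.8  33.2] q [-0.32  0.17  2.22  1.47  0.33 -0.26] op 0.003618941494864602
```

Request:
carry_out(
  motion=[0,0,0,-0.004,0,-0.004,1,0,0,0,-0.007,0,-0.007,1,0,0,0,-0.014,0,-0.014,1,0,0,0,-0.02,0,-0.02,1,0,0,0,-0.02,0,-0.02,1,0,0,0,-0.03,0,0,1,0,0,0,-0.04,0,0,1,0,0,0,-0.04,0,0,1],
)

```text
time_s: 10.45
eef_pos: [0.525, 0.0209, 0.2551]
eef_rot: [0.033, 0.917, 0.074, -0.39]
wrist_force: [0.6, 0.1, 2.2]
opening: -0.001
```

```bash
python3 - <<'E'
from h import *
state()
a=ctrl.camera("scene")[120:270,160:340];b=ctrl.camera("top")[120:260,150:350]
cv2.imwrite("pics/g.png",np.hstack([cv2.resize(i,(400,320),interpolation=cv2.INTER_CUBIC) for i in(a,b)]))
for c in("scene","top"):
  for n in("marker_1_tick_face","rack_full"):
    for d in ctrl.landmark_of(c,n)[:2]:print(c,n,d["conf"],w(c,d["point"]))
print("expect",H+S.apply([.038,0,.003]))
E
```

```text
t 10.45 st mm [-26.1   1.9 179.4] pitch 46.1 y [ 0. -1.  0.] F [0.6 0.  2.2] q [-0.44 -0.44  2.29  0.63  0.72  0.61] op -0.001015622359140758
scene marker_1_tick_face 0.82 [0.59276907 0.03001335 0.08333428]
scene rack_full 0.97 [ 0.32974888  0.23919885 -0.00113407]
scene rack_full 0.95 [0.83864991 0.15839584 0.00417968]
top marker_1_tick_face 0.96 [0.58954048 0.02985625 0.08187973]
top marker_1_tick_face 0.69 [ 0.53088735 -0.10758368  0.07671693]
top rack_full 0.72 [ 0.33213211  0.23954369 -0.00328733]
top rack_full 0.7 [0.66534063 0.04273188 0.00404757]
expect [0.58851464 0.02925409 0.0787    ]
```

View pics/g.png

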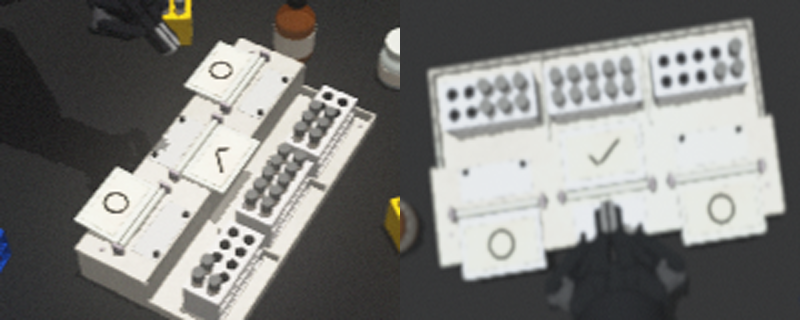

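```bash
python3 -c "
from bench import ctrl
print(ctrl.hand_in())"
```

```text
the job is handed in; nothing more can be done
None
```

I flipped the middle marker over its hinge. It now lies on the far side with its tick face showing, and the job was handed in at about 10.6 s. The full white rack stands in the middle bay. I used only the shut fingertips, pushing up from under the free edge, over the pin and down, and never pinched the plate.

**Last checks that passed:**
- The final press met a hard stop. The wrist force reached about 38 N in all (33 N of it vertical), far above the roughly 0.7 N needed to turn the hinge.
- After backing off, both cameras showed the tick face up.
- The other two markers still showed their rings, and the racks in the station looked unmoved. The final pictures showed only part of the bystanders.
- The gripper was clear of the station at hand-in.

**Checks that disagreed or were missing:**
- The networks put the tick face 3 to 5 mm higher than the flat height I calculated. That is about their stated error, and I relied on the hard stop instead.
- The networks also reported the yellow racks as the full rack, with confidence up to 0.97. A low-confidence detection placed a tick face on the right marker, which the picture contradicts.
- The early approach ran close to joint limits with the arm folded. I turned the gripper half a turn in the air to free the last joint before touching anything.

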